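# Unlock the bar clamp and pump it shut on the oak block

## Robot

A 6-joint arm with a two-finger parallel gripper is mounted at the origin on a cart in front of the work surface, level with it; the furniture and walls round the work are solid. World frame = base frame: x ahead of the robot, y to its left, z up, the work surface at z = 0. Lengths are in m, angles in degrees, forces in N, time in s.
With the tool pointing down it reaches from about 0.3 to 0.825 m from the base axis. Payload 5.4 kg.
Tool frame: the origin (TCP) lies midway between the tips of the shut fingers; the grasp point (between the pads) lies 19 mm behind it (r.grip_point_offset is the distance from the TCP to the grasp point, in m); z points along the fingers, y is the line along which they close (so a half turn about z gives the same grasp; the last joint's range is limited). The gripper opens to 92 mm and grips with 3 to 60 N. Pads are 20 mm wide; open, the fingers measure 128 mm over their backs; the gripper's body (75 mm by 189 mm) begins 69 mm behind the grasp point.
Start: joints at [-12.038, 9.076, 91.501, -0, 79.423, -12.038], TCP at [0.575, -0, 0.215] pointing down, gripper open.
Joint ranges: [-166.64, 166.64], [-54.1, 131.32], [10.49, 154.53], [-73.88, 253.88], [9.74, 151.15], [-171.62, 171.62]. Speed limits (degrees/s): [147.25, 147.25, 180, 180, 180, 180].

## Interface

Orientations are given as a 3x3 rotation matrix whose columns are the frame's x, y, z axes.
In Python, from rig import r gives the robot as it stands.
- The arm moves only by the shell command python3 shift.py [FORCE], which reads ROWS from standard input. ROWS is a JSON list that holds a single list of rows (three levels of brackets), with 1 to 10 rows, each of 5 numbers: the finger opening in m, then dx, dy, dz in m, then a turn about the tool's z in degrees; each row is the pose to reach, as a shift and turn from the pose commanded when the command began, along the tool's axes at that moment; what a row does not reach only later rows make up. A row lasts 1/10 s, in which the tool goes at most 0.05 m and 8.59 degrees, less where a joint would pass 70% of its speed; a pose out of reach is approached as far as the arm can. The fingers move at their own pace and stop on an object; FORCE is the grip in N (left out, the last holds). Time passes only in rows, so rows that do not move let the fingers close. It prints the time, the measured TCP pose, the force, the opening and the grip force at its end. Input that does not fit is refused with a message, and nothing moves.
- r.sense(): the state, without advancing time (a new reading comes with each control period).
- r.grab_frame(name): name is "scene" or "side" or "wrist"; returns the picture (400x640x3 uint8, red, green, blue); there is no depth.
- r.camera_params(name): a dict with "K" (3x3 intrinsics, pixels), "k1" (the pictures are not rectified: a ray, as slopes to the right and down, at radius r is drawn at 1 + k1 r^2 times it, then the intrinsics apply), "camera_from_world" (4x4, takes a point from world to camera coordinates); the wrist camera has in their place "hand_eye" (4x4, takes a point from camera to tool coordinates, whose origin is the TCP and whose axes are the flange's). Camera axes: x right, y up, looking along -z (the intrinsics and any distortion apply to the point x, -y, -z); pixel columns grow to the right and rows downward; lengths in m; the calibration is good to about 2 mm. A picture is of the moment at which its call begins: read the wrist's pose just before it. camera_params takes no time and is no camera call.
- r.close_job(): hands the job in; it is judged then, once.
The state is a dict: "t": time; "joint_positions": joint angles; "dq": joint speeds; "joint_torque": joint torques, N m; "tcp_pos": TCP position; "tcp_rot": TCP orientation; "ft_force": force on the tool from outside, world axes, zero at the start; "ft_torque": the same for the moment, N m; "width": finger opening in m; "grip_force": force on a finger pad.
Only numpy, scipy, OpenCV 4.12 (cv2) and the standard library are available. Lean on these libraries where they do the work, as an engineer would, in place of code of your own. Each camera call takes 0.05 s, during which the arm holds its last target. There are 200 camera calls.

## Task

The little oak block on the board has to be held tight in the one-hand bar clamp. Push the clamp's sprung knob down and turn it clockwise to its stop so that it pops back up and frees the trigger, then pump the trigger toward the fixed handle, as often as it takes, until the jaw's sprung pad pins the block against the anvil; move the jaw only with the trigger, do not touch the block, and leave the things round about alone. Finish while still holding the trigger squeezed, with the pad pushed back about 4 to 5 mm on its spring: never so hard that it comes near its end and crushes the block.

Things in the scene. Friction and masses are not known exactly. Their poses are not given: they have to be found in the camera images.
- clamp_base: Light wooden board 250 x 142 x 10 mm fixed on the desk, with a grey and steel one-hand bar clamp on it. Origin on the desk under the bar. +x: along the bar, the way the jaw advances (for the robot roughly to the right); z up; the knob is on the -y side (near the robot). In mm: trigger pivot at x 12, z 50; housing x -46 to 26, y +-19, top z 56; knob axis x 29, y -70; anvil face x 150.
- handle (a point): Middle of the fixed handle, a black upright bar 16 (x) x 26 (y) mm from 48 to 108 mm above the desk; this point is 88 mm above the desk, the handle's outer face 8 mm further to the board's -x. Besides handle, trigger and knob nothing on the board stands above 57 mm.
- trigger_pad (a point): Front (+x) of the rubber roller (14 mm across, 24 mm long) on the trigger, 38 mm above its pivot; at rest 88 mm above the desk and 66 mm from the handle's outer face. Pushing it along the board's -x, toward the handle, squeezes the trigger (a pushing finger will do). At the roller: 5 to 8 N with the jaw free, about 16 N with the pad pushed back 3 mm, 20 N at 5 mm, 25 N at 7 mm.
- trigger: Black trigger lever, bar 8 mm thick (x), 22 mm wide (y), leaning to +x, top 107 mm above the desk, with a rubber roller on its outer side; stands in front (+x) of the handle. Origin on its pivot.
- trigger_joint (a joint): Trigger angle, rad: 0 at rest (sprung), 0.50 squeezed to its stop, 20 mm at the roller. Blocked within 0.15 until the knob is turned. A pawl on a ladder rack with 10 mm steps moves the jaw: 0.75 mm per mm at the roller, 10 to 15 mm a full stroke (its first part may be idle); letting the trigger right back picks up the next step. Pump smoothly, up to 0.1 m/s.
- jaw_slide (a joint): Advance of the jaw along the bar, m: 0 fully back, 0.058 fully forward. A friction brake of 5 N holds it where it is left; let go, it cannot keep the pad pushed back more than about 2 mm.
- jaw_head: Dark steel jaw block 12 x 36 x 34 mm at the front end of the bar, carrying the pad; origin on the bar's axis, 66 mm behind this block, 20 mm above the desk. Not to be touched.
- pad_spring (a joint): How far the pad is pushed back on its spring, m: 0 free, 0.010 at its end; 2.5 N per mm.
- pad: Round black rubber pad 26 mm across in front of the jaw, its face toward the block.
- pad_face (a point): Centre of the pad's front face, 26 mm above the desk.
- oak_block: Oak block, 32 mm cube with a small dark hole in its top, standing loose on the board (10 mm above the desk) between pad and anvil, in line with them; origin at the centre of its underside. The pad may first push it up to 9 mm to the anvil.
- anvil_face (a point): Centre of the anvil's face toward the block, at the pad's height; the anvil is a fixed dark steel plate 44 x 44 mm at the end of the clamp. x axis along the board's +x, away from the block.
- knob_grip (a point): Point on the knob's axis, 80 mm above the desk at rest, where to grip it. The knob is a black upright bar 12 mm thick, 40 mm long, z 64 to 92 mm, on a round skirt above a grey plate (top z 50); its long side lies along the y axis of this point (the board's y when locked), so the fingers close along the point's x axis. Free all round and above.
- lock_press (a joint): How far the knob is pressed down, m: 0 up, 0.006 fully down; its spring takes 2 N at the start, 6.3 N fully down.
- lock_turn (a joint): Turn of the knob, rad, growing clockwise seen from above: 0 locked, 1.45 at its stop. A key lets it turn only while pressed at least 5 mm; past 1.3 it springs up again when let go and the trigger is free.
- spare_block: Bystander: smaller oak block, 30 mm cube, to the left of the clamp.
- power_adapter: Bystander: flat white plug-in adapter 67 x 66 x 28 mm, to the right.
- card_case: Bystander: small flat card case 36 x 52 x 10 mm, to the right.

How it is judged:
By the outcome, as a careful person would: the job done as asked, in the order asked, and still so for the second after the job is handed in, while the arm keeps its last pose, push and grip.
It also fails if it takes over 67 s, if anything falls off the work surface, if the arm or the gripper's body presses on something with over 40 N, if the wrist force passes 120 N, or if a joint passes its speed limit or range.

## Working session

There is one attempt and no reset: what is moved stays moved. The work goes in short steps, Python scripts to look and compute and a shell command to move; the robot and the scene stay as the last step left them, time stands still between calls to the robot, and variables do not carry over. Pictures are saved under pics/ and viewed, at most 10 in all, crops included, and the job is handed in when it is done.

```bash
ls; mkdir -p pics
python3 - <<'E'
from rig import r
import cv2
for n in ("scene","side","wrist"):
    s=r.sense(); im=r.grab_frame(n); cv2.imwrite(f"pics/{n}0.png",im[:,:,::-1])
    print(n,{k:(v.round(4).tolist() if hasattr(v,'round') and hasattr(v,'tolist') else v) for k,v in r.camera_params(n).items()})
print(s)
E
```

```text
pics
rig.py
shift.py
scene {'K': [[406.8034, 0.0, 316.4608], [0.0, 406.8034, 200.7239], [0.0, 0.0, 1.0]], 'k1': -0.017813440607410955, 'camera_from_world': [[-0.9036, -0.4283, 0.0055, 0.4757], [0.3237, -0.6743, 0.6638, -0.2189], [-0.2806, 0.6016, 0.7479, -0.8773], [0.0, 0.0, 0.0, 1.0]]}
side {'K': [[514.5252, 0.0, 319.1169], [0.0, 514.5252, 199.718], [0.0, 0.0, 1.0]], 'k1': 0.04951365712674485, 'camera_from_world': [[0.9999, -0.0104, 0.0006, -0.5281], [0.0058, 0.607, 0.7947, -0.0571], [-0.0086, -0.7946, 0.607, -1.1601], [0.0, 0.0, 0.0, 1.0]]}
wrist {'K': [[340.6766, 0.0, 312.7752], [0.0, 340.6766, 200.6892], [0.0, 0.0, 1.0]], 'k1': -0.0733924085289904, 'hand_eye': [[0.0002, 0.9618, 0.2737, 0.0768], [1.0, -0.0004, 0.0009, 0.0005], [0.001, 0.2737, -0.9618, -0.1692], [0.0, 0.0, 0.0, 1.0]]}
{'t': 0.1, 'joint_positions': array([-1.20387076e+01,  9.10890283e+00,  9.15674311e+01,  1.10210954e-03,
        7.94235070e+01, -1.20374304e+01]), 'dq': array([-0.07425016, -0.13300517, -0.23784331, -0.04249452,  0.05458545,
        0.06881023]), 'joint_torque': array([ 4.86743174e-04, -3.86501849e+01, -3.22960711e+01,  7.02909334e-02,
        3.38891940e-02, -7.24501376e-06]), 'tcp_pos': array([5.74412393e-01, 1.01724650e-04, 2.13697113e-01]), 'tcp_rot': array([[ 2.61628041e-05,  9.99998554e-01, -1.70028300e-03],
       [ 9.99999927e-01, -2.55134314e-05,  3.81940901e-04],
       [ 3.81896968e-04, -1.70029286e-03, -9.99998482e-01]]), 'ft_force': array([0.03513535, 0.09944088, 0.17733876]), 'ft_torque': array([-0.01642251,  0.04345845, -0.07658572]), 'grip_force': 0.0, 'width': 0.09206135964152672}
```

View pics/scene0.png

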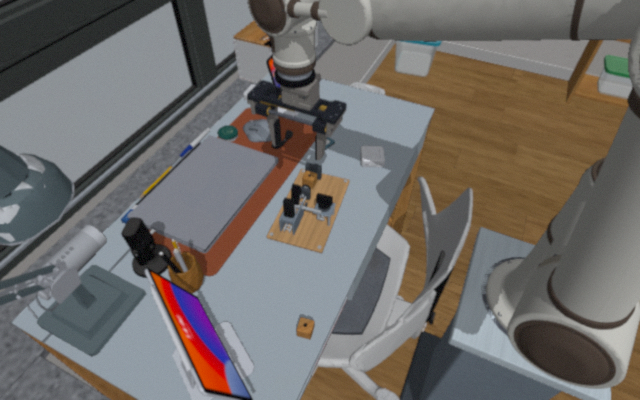

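View pics/side0.png

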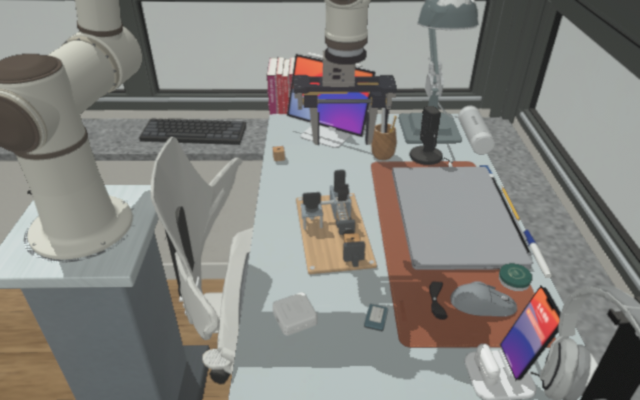

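View pics/wrist0.png

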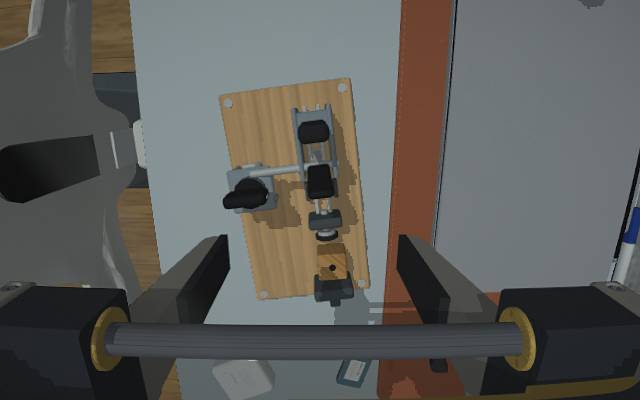

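The wrist view shows the whole clamp: handle (313,131), trigger (320,182), knob (246,198), anvil (333,288), and board corners near (220,96), (350,78), (370,288) and (257,300). I'll zoom in on it.

```bash
cat > h.py <<'E'
import numpy as np, cv2
from rig import r
def ray(name,uv,pose=None):
    c=r.camera_params(name); d=np.array([c["k1"],0,0,0],float)
    # drawn = slope*(1+k1 r^2): same as OpenCV's model
    p=cv2.undistortPoints(np.array(uv,float).reshape(-1,1,2),np.array(c["K"]),d).reshape(-1,2)
    v=np.c_[p[:,0],-p[:,1],-np.ones(len(p))]
    if name=="wrist":
        H=np.array(c["hand_eye"]); P,R=pose
        return R@H[:3,3]+P,(R@H[:3,:3]@v.T).T
    T=np.linalg.inv(np.array(c["camera_from_world"]))
    return T[:3,3],(T[:3,:3]@v.T).T
def at(name,uv,z,pose=None):
    o,d=ray(name,uv,pose); z=np.broadcast_to(z,len(d))
    return o+d*((z-o[2])/d[:,2])[:,None]
def proj(name,X,pose=None):
    c=r.camera_params(name); X=np.atleast_2d(X)
    if name=="wrist":
        H=np.array(c["hand_eye"]); P,R=pose; X=(X-P)@R; q=(X-H[:3,3])@H[:3,:3]
    else:
        T=np.array(c["camera_from_world"]); q=X@T[:3,:3].T+T[:3,3]
    s=np.c_[q[:,0],-q[:,1]]/-q[:,2:]; s=s*(1+c["k1"]*(s**2).sum(1))[:,None]
    K=np.array(c["K"]); return s*[K[0,0],K[1,1]]+K[:2,2]
E
python3 - <<'E'
from h import *
s=r.sense(); pose=(s["tcp_pos"],s["tcp_rot"])
im=cv2.imread("pics/wrist0.png")
c=im[70:310,210:380]; cv2.imwrite("pics/w0c.png",cv2.resize(c,None,fx=2.5,fy=2.5,interpolation=cv2.INTER_CUBIC))
print(s["tcp_pos"],at("wrist",[(220,96),(350,78),(370,288),(257,300)],0.01,pose).round(4))
E
```

```text
[5.74518881e-01 7.45830627e-05 2.13864955e-01] [[ 0.4761  0.0861  0.01  ]
 [ 0.6132  0.1038  0.01  ]
 [ 0.6452 -0.1415  0.01  ]
 [ 0.5045 -0.1587  0.01  ]]
```

View pics/w0c.png

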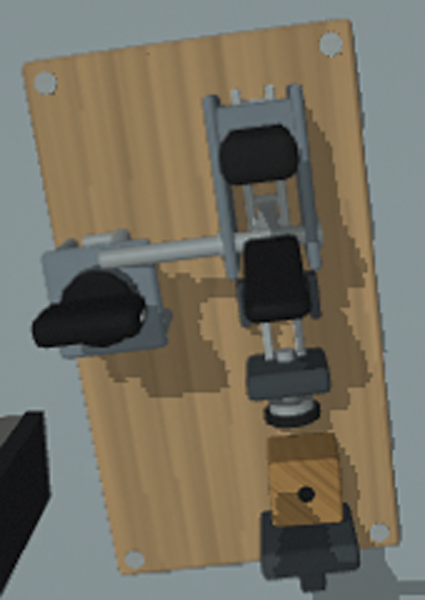

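The zoom shows the knob bar at about (85,325), its grey plate with corners (42,252), (148,238), (170,345) and (62,357), housing ends at (205,97), (303,86), (318,315), and the anvil and block at (310,520). I'll fit the origin from these.

Run:
```python
from h import *
s=r.sense(); pose=(s["tcp_pos"],s["tcp_rot"])
yaw=np.radians(-83); ex=np.array([np.cos(yaw),np.sin(yaw)]); ey=np.array([-ex[1],ex[0]])
F={"plate":([(42,252),(148,238),(170,345),(62,357)],.05),"hous-x":([(205,97),(303,86)],.056),"hous+x":([(243,325),(318,315)],.056),
"handle top ctr":([(259,148)],.108),"knob ends":([(33,335),(143,313)],.092),"block top near corners":([(272,525),(342,520)],.042),"hole":([(306,493)],.042),"anvil":([(265,517),(355,512)],.048),"trig top":([(275,243)],.107),
"corners":([(25,63),(350,20),(398,544),(120,573)],.01)}
for k,(p,z) in F.items():
    w=at("wrist",np.array(p)/2.5+[210,70]-0.3,z,pose)[:,:2]
    print(k,w.round(4).tolist(),"mean",w.mean(0).round(4),"board-axes mm",(w@np.c_[ex,ey]*1000).round(1).tolist())
```

```text
plate [[0.4885, 0.0134], [0.5311, 0.0189], [0.5386, -0.0254], [0.4938, -0.0306]] mean [ 0.513  -0.0059] board-axes mm [[46.3, 486.5], [46.0, 529.5], [90.8, 531.5], [90.6, 486.4]]
hous-x [[0.5549, 0.0731], [0.5914, 0.0771]] mean [0.5731 0.0751] board-axes mm [[-5.0, 559.7], [-4.5, 596.3]]
hous+x [[0.5687, -0.0152], [0.5985, -0.011]] mean [ 0.5836 -0.0131] board-axes mm [[84.3, 562.6], [83.9, 592.7]]
handle top ctr [[0.5751, 0.0579]] mean [0.5751 0.0579] board-axes mm [[12.6, 577.8]]
knob ends [[0.4941, -0.0088], [0.534, -0.0006]] mean [ 0.514  -0.0047] board-axes mm [[69.0, 489.3], [65.7, 529.9]]
block top near corners [[0.5809, -0.1121], [0.6122, -0.1096]] mean [ 0.5966 -0.1108] board-axes mm [[182.0, 562.9], [183.4, 594.3]]
hole [[0.5959, -0.0962]] mean [ 0.5959 -0.0962] board-axes mm [[168.1, 579.7]]
anvil [[0.5777, -0.1048], [0.6171, -0.1024]] mean [ 0.5974 -0.1036] board-axes mm [[174.5, 560.7], [176.9, 600.1]]
trig top [[0.5803, 0.0271]] mean [0.5803 0.0271] board-axes mm [[43.8, 579.3]]
corners [[0.4758, 0.0872], [0.6129, 0.1041], [0.6438, -0.1405], [0.5055, -0.1571]] mean [ 0.5595 -0.0266] board-axes mm [[-28.5, 482.9], [-28.6, 621.0], [217.9, 621.9], [217.6, 482.6]]
```

Board yaw is −83°, and every feature agrees on the origin to about 1 mm. That puts the knob at about (0.513, −0.0065). I'll move above it with tool y along the board's −x.

```bash
echo '[[[0.092,-0.001,-0.012,0.015,-8],[0.092,-0.002,-0.025,0.03,-16],[0.092,-0.004,-0.04,0.045,-24],[0.092,-0.0055,-0.052,0.06,-32],[0.092,-0.0065,-0.0617,0.075,-40],[0.092,-0.0065,-0.0617,0.075,-48],[0.092,-0.0065,-0.0617,0.075,-56],[0.092,-0.0065,-0.0617,0.075,-64],[0.092,-0.0065,-0.0617,0.075,-72],[0.092,-0.0065,-0.0617,0.075,-80]]]' | python3 shift.py 25 && echo '[[[0.092,0,0,0,-8.5],[0.092,0,0,0,-17],[0.092,0,0,0,-17],[0.092,0,0,0,-17]]]' | python3 shift.py
python3 - <<'E'
from h import *
s=r.sense(); pose=(s["tcp_pos"],s["tcp_rot"]); im=r.grab_frame("wrist")
np.savez("w1.npz",p=pose[0],R=pose[1])
print(s["tcp_rot"].round(4).tolist())
K=[.5133,-.0065,.092]; u=proj("wrist",K,pose)[0]; print(u)
x,y=int(u[0]),int(u[1]); im=im[:,:,::-1].copy()
x0=max(0,x-160);y0=max(0,y-120); print(x0,y0)
cv2.imwrite("pics/w1.png",cv2.resize(im[y0:y0+200,x0:x0+260],None,fx=3,fy=3,interpolation=cv2.INTER_CUBIC))
E
```

```text
t: 1.15
tcp_pos: [0.513, -0.0065, 0.1393]
tcp_rot: [[-0.986, 0.168, -0.001], [0.168, 0.986, 0.0], [0.001, 0.0, -1.0]]
ft_force: [0.4, 0.7, -0.8]
width: 0.0917
grip_force: 0.0
t: 1.55
tcp_pos: [0.5131, -0.0065, 0.1394]
tcp_rot: [[-0.993, -0.118, -0.0], [-0.118, 0.993, 0.0], [0.0, 0.0, -1.0]]
ft_force: [0.0, 0.3, 0.3]
width: 0.0918
grip_force: 0.0
[[-0.993, -0.1183, -0.0004], [-0.1183, 0.993, 0.0001], [0.0003, 0.0002, -1.0]]
[313.32425186 222.79333309]
153 102
```

View pics/w1.png

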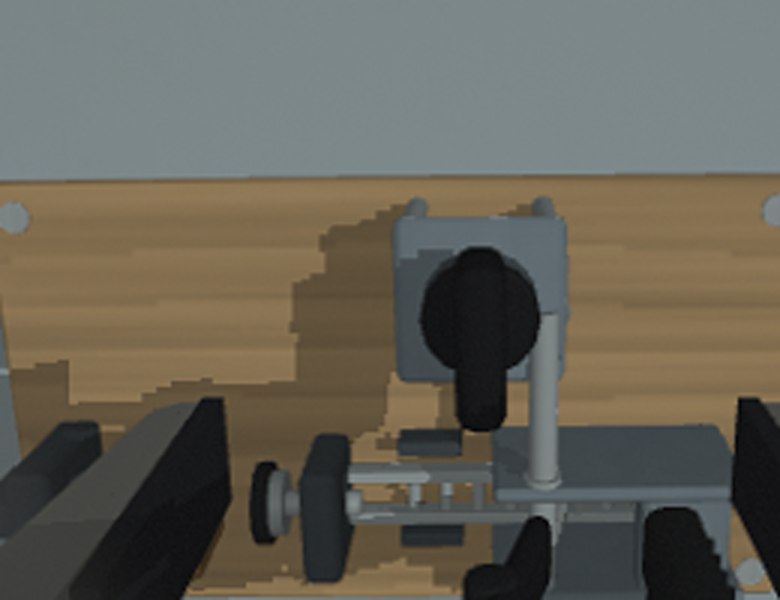

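Close view: the knob bar runs from v≈248 to 430 at u≈480, inside its plate (395–567, 217–382). I'll check these against the model projection.

Run:
```python
from h import *
f=np.load("w1.npz"); pose=(f["p"],f["R"])
yaw=np.radians(-83); ex=np.array([np.cos(yaw),np.sin(yaw)]); ey=np.array([-ex[1],ex[0]])
C=np.array([.5133,-.0065])
q=[]
for dx,dy,z in [(0,20,.092),(0,-20,.092),(0,-20,.064),(0,-20,.078),(0,0,.05)]:
    q.append([*(C+ex*dx/1e3+ey*dy/1e3),z])
print(((proj("wrist",q,pose)-[153,102])*3).round())
def b(p,z): return (at("wrist",np.array(p)/3+[153,102]-.3,z,pose)[:,:2]@np.c_[ex,ey]*1000).round(1)
print("plate",b([(395,217),(567,217),(567,382),(397,382)],.05))
print("bar far end",b([(480,430)],.092),b([(480,430)],.085),b([(480,248)],.064),b([(480,248)],.092),b([(456,400),(506,400)],.092))
print("trig top/handle",b([(537,530)],.107),b([(675,520)],.108))
```

```text
[[481. 444.]
 [481. 276.]
 [481. 247.]
 [481. 261.]
 [481. 309.]]
plate [[ 91.3 483.6]
 [ 47.  483.7]
 [ 46.1 529. ]
 [ 91.9 528.8]]
bar far end [[ 69.5 524.9]] [[ 69.5 527.9]] [[ 69.4 488.6]] [[ 69.3 482.1]] [[ 74.9 517.5]
 [ 63.6 517.5]]
trig top/handle [[ 57.  542.3]] [[ 26.8 539.6]]
```

The knob centre is off by only about 1.4 mm. I'll descend and grip it.

```bash
echo '[[[0.07,0.0014,0,0.03,0],[0.05,0.0014,0,0.05,0],[0.04,0.0014,0,0.06,0],[0.04,0.0014,0,0.068,0],[0.04,0.0014,0,0.0715,0],[0.04,0.0014,0,0.0715,0]]]' | python3 shift.py 25 && echo '[[[0.0,0,0,0,0],[0.0,0,0,0,0],[0.0,0,0,0,0],[0.0,0,0,0,0],[0.0,0,0,0,0]]]' | python3 shift.py 25
```

```text
t: 2.2
tcp_pos: [0.5121, -0.0068, 0.0683]
tcp_rot: [[-0.993, -0.121, 0.0], [-0.121, 0.993, -0.0], [-0.0, -0.0, -1.0]]
ft_force: [0.4, -0.5, -0.8]
width: 0.0458
grip_force: 0.0
t: 2.7
tcp_pos: [0.5121, -0.0067, 0.0684]
tcp_rot: [[-0.993, -0.122, 0.0], [-0.122, 0.993, 0.0], [-0.0, -0.0, -1.0]]
ft_force: [0.0, 0.8, 0.9]
width: 0.0117
grip_force: 25.0
```

```bash
echo '[[[0.0,0,0,0.002,0],[0.0,0,0,0.004,0],[0.0,0,0,0.006,0],[0.0,0,0,0.0062,0],[0.0,0,0,0.0062,0]]]' | python3 shift.py 30
```

```text
t: 3.2
tcp_pos: [0.5122, -0.0067, 0.0623]
tcp_rot: [[-0.993, -0.122, 0.0], [-0.122, 0.993, -0.0], [-0.0, -0.0, -1.0]]
ft_force: [-1.4, 0.9, 5.3]
width: 0.012
grip_force: 30.0
```

```bash
echo '[[[0.0,0,0,0.0004,7],[0.0,0,0,0.0004,14],[0.0,0,0,0.0004,21],[0.0,0,0,0.0004,28],[0.0,0,0,0.0004,35],[0.0,0,0,0.0004,42]]]' | python3 shift.py 30 && echo '[[[0.0,0,0,0,7],[0.0,0,0,0,14],[0.0,0,0,0,21],[0.0,0,0,0,28],[0.0,0,0,0,35],[0.0,0,0,0,40],[0.0,0,0,0,42],[0.0,0,0,0,42]]]' | python3 shift.py 30; python3 -c "
from rig import r
s=r.sense();print(s['ft_torque'],s['joint_positions'].round(1))"
```

```text
t: 3.8
tcp_pos: [0.5123, -0.0069, 0.0623]
tcp_rot: [[-0.816, 0.578, 0.0], [0.578, 0.816, -0.0], [-0.001, -0.0, -1.0]]
ft_force: [-3.3, 0.5, 8.1]
width: 0.0116
grip_force: 30.0
t: 4.6
tcp_pos: [0.512, -0.007, 0.0623]
tcp_rot: [[-0.225, 0.974, -0.0], [0.974, 0.225, -0.001], [-0.001, -0.0, -1.0]]
ft_force: [-3.0, -0.3, 9.4]
width: 0.0115
grip_force: 30.1
[0.01084006 0.72122279 0.41732538] [-1.43e+01  1.00e+01  1.09e+02 -1.00e-01  6.10e+01 -2.73e+01]
```

It turned 84° and is at the stop. I'll let it rise, open slightly and back off upward.

```bash
echo '[[[0.0,0,0,-0.003,0],[0.0,0,0,-0.0065,0],[0.0,0,0,-0.0065,0],[0.03,0,0,-0.0065,0],[0.03,0,0,-0.0065,0],[0.03,0,0,-0.03,0],[0.03,0,0,-0.06,0],[0.03,0,0,-0.075,0],[0.03,0,0,-0.075,0]]]' | python3 shift.py 30
python3 - <<'E'
from h import *
s=r.sense(); im=r.grab_frame("wrist"); np.savez("w2.npz",p=s["tcp_pos"],R=s["tcp_rot"])
cv2.imwrite("pics/w2.png",im[:,:,::-1])
E
```

```text
t: 5.5
tcp_pos: [0.5137, -0.007, 0.1388]
tcp_rot: [[-0.225, 0.974, 0.005], [0.974, 0.225, -0.001], [-0.002, 0.005, -1.0]]
ft_force: [0.4, 0.0, -0.0]
width: 0.0299
grip_force: 0.0
```

View pics/w2.png

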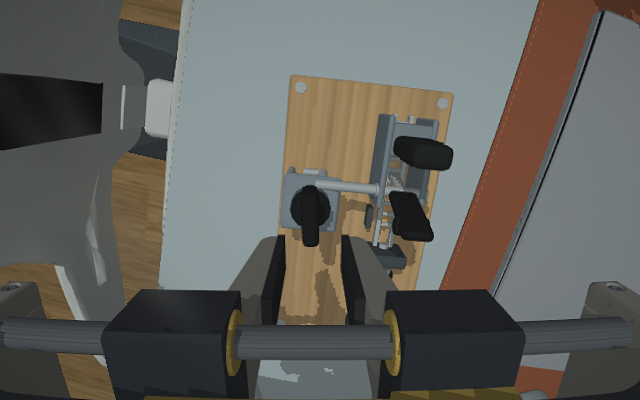

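The knob bar now lies along the board and its turn is done. Next I'll go in front of the roller with the fingers shut. I'll turn 186° so the wrist camera sits over the jaw side and can watch the pad.

```bash
echo '[[[0.0,-0.006,0.013,0,8.5],[0.0,-0.012,0.026,0,17],[0.0,-0.018,0.04,0,25.5],[0.0,-0.024,0.053,0,34],[0.0,-0.030,0.0658,0,42.5],[0.0,-0.030,0.0658,0,51],[0.0,-0.030,0.0658,0,59.5],[0.0,-0.030,0.0658,0,68],[0.0,-0.030,0.0658,0,76.5],[0.0,-0.030,0.0658,0,85]]]' | python3 shift.py 40 && echo '[[[0.0,0,0,0,8.5],[0.0,0,0,0,17],[0.0,0,0,0,25.5],[0.0,0,0,0,34],[0.0,0,0,0,42.5],[0.0,0,0,0,51],[0.0,0,0,0,59.5],[0.0,0,0,0,68],[0.0,0,0,0,76.5],[0.0,0,0,0,85]]]' | python3 shift.py && echo '[[[0.0,0,0,0,8.5],[0.0,0,0,0,16],[0.0,0,0,0,16],[0.0,0,0,0,16]]]' | python3 shift.py
python3 - <<'E'
from h import *
s=r.sense(); im=r.grab_frame("wrist"); np.savez("w3.npz",p=s["tcp_pos"],R=s["tcp_rot"])
print(s['joint_positions'].round(1))
cv2.imwrite("pics/w3.png",im[:,:,::-1])
E
```

```text
t: 6.55
tcp_pos: [0.5815, -0.0208, 0.1341]
tcp_rot: [[0.953, 0.303, -0.003], [0.303, -0.953, 0.001], [-0.003, -0.002, -1.0]]
ft_force: [1.2, -0.6, 0.9]
width: 0.0006
grip_force: 0.0
t: 7.55
tcp_pos: [0.5815, -0.0208, 0.1341]
tcp_rot: [[0.385, -0.923, -0.003], [-0.923, -0.385, 0.001], [-0.002, 0.003, -1.0]]
ft_force: [-0.4, -0.1, -0.1]
width: 0.0005
grip_force: 0.0
t: 7.95
tcp_pos: [0.5819, -0.0209, 0.135]
tcp_rot: [[0.125, -0.992, -0.002], [-0.992, -0.125, 0.001], [-0.001, 0.002, -1.0]]
ft_force: [0.0, 0.1, -0.4]
width: 0.0006
grip_force: 0.0
[-13.9  14.3  94.7   0.   71.1 158.9]
```

View pics/w3.png

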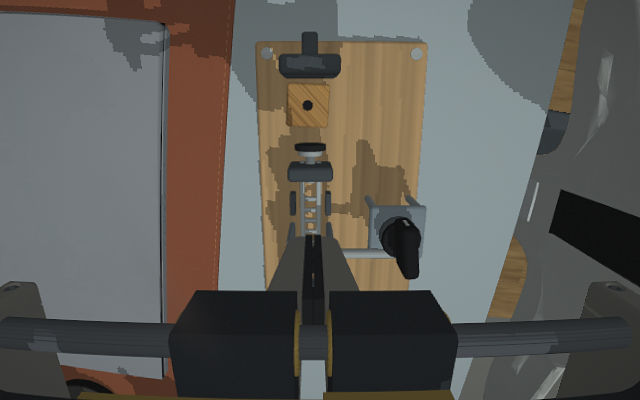

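The view from here is clear: pad (311,148), jaw head (310,172), block hole (307,105), anvil (310,66), all in line with the shut fingers. I'll measure the distances.

Run:
```python
from h import *
f=np.load("w3.npz"); pose=(f["p"],f["R"])
yaw=np.radians(-83); ex=np.array([np.cos(yaw),np.sin(yaw)]); ey=np.array([-ex[1],ex[0]])
B=lambda p,z:((at("wrist",p,z,pose)[:,:2]@np.c_[ex,ey])*1000-[40.2,577.5]).round(1).tolist()
print("tcp",(f["p"][:2]@np.c_[ex,ey]*1000-[40.2,577.5]).round(1))
print("hole",B([(307,105)],.042),"pad top front",B([(311,144)],.039),"jaw",B([(288,165),(333,165)],.037),"anvil near",B([(279,78),(341,78)],.045),"block top edges",B([(308,84),(308,126)],.042))
```

```text
tcp [51.5 -2.4]
hole [[128.5, 2.1]] pad top front [[99.2, -0.9]] jaw [[82.4, 17.3], [82.5, -18.4]] anvil near [[147.6, 22.3], [147.7, -22.6]] block top edges [[143.6, 1.4], [113.1, 1.4]]
```

```bash
echo '[[[0.0,0,-0.0024,0.02,0],[0.0,0,-0.0024,0.04,0],[0.0,0,-0.0024,0.055,0],[0.0,0,-0.0024,0.06,0],[0.0,0,-0.0024,0.06,0]]]' | python3 shift.py 40 && echo '[[[0.0,-0.003,0,0,0],[0.0,-0.006,0,0,0],[0.0,-0.009,0,0,0],[0.0,-0.011,0,0,0],[0.0,-0.013,0,0,0],[0.0,-0.013,0,0,0]]]' | python3 shift.py
```

```text
t: 8.5
tcp_pos: [0.5845, -0.0207, 0.0756]
tcp_rot: [[0.122, -0.992, -0.002], [-0.992, -0.122, 0.0], [-0.001, 0.002, -1.0]]
ft_force: [-0.4, -0.1, -0.0]
width: 0.0005
grip_force: 0.0
t: 9.1
tcp_pos: [0.5847, -0.0089, 0.0778]
tcp_rot: [[0.122, -0.993, 0.003], [-0.993, -0.122, -0.002], [0.003, -0.003, -1.0]]
ft_force: [0.1, -4.9, 3.3]
width: 0.0002
grip_force: 2.5
```

Contact at about 5 N. I'll squeeze smoothly.

```bash
echo '[[[0.0,-0.003,0,0,0],[0.0,-0.006,0,0,0],[0.0,-0.009,0,0,0],[0.0,-0.012,0,0,0],[0.0,-0.012,0,0,0]]]' | python3 shift.py && echo '[[[0.0,-0.002,0,0,0],[0.0,-0.004,0,0,0],[0.0,-0.006,0,0,0],[0.0,-0.006,0,0,0]]]' | python3 shift.py
python3 - <<'E'
from h import *
s=r.sense(); im=r.grab_frame("wrist"); np.savez("w4.npz",p=s["tcp_pos"],R=s["tcp_rot"])
cv2.imwrite("pics/w4.png",im[:,:,::-1])
E
```

```text
t: 9.6
tcp_pos: [0.5844, 0.0016, 0.079]
tcp_rot: [[0.122, -0.993, 0.005], [-0.993, -0.122, -0.005], [0.005, -0.005, -1.0]]
ft_force: [0.9, -8.2, 7.3]
width: 0.0004
grip_force: 4.5
t: 10.0
tcp_pos: [0.5837, 0.0075, 0.079]
tcp_rot: [[0.122, -0.993, 0.005], [-0.993, -0.122, -0.005], [0.005, -0.005, -1.0]]
ft_force: [-0.2, -8.7, 7.1]
width: 0.0007
grip_force: 4.4
```

View pics/w4.png

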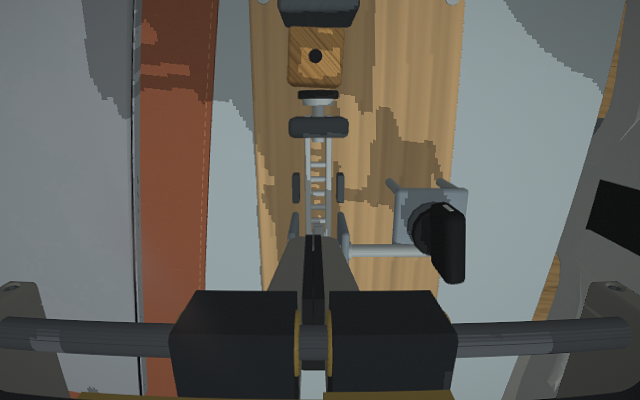

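The jaw has advanced: the pad's front is at row ~91, close to the block's edge at row ~87. I'll finish the stroke, release fully, and measure.

```bash
echo '[[[0.0,-0.001,0,0,0],[0.0,-0.002,0,0,0],[0.0,-0.002,0,0,0]]]' | python3 shift.py
cat > m.py <<'E'
from h import *
import sys
s=r.sense(); im=r.grab_frame("wrist"); pose=(s["tcp_pos"],s["tcp_rot"])
yaw=np.radians(-83); ex=np.array([np.cos(yaw),np.sin(yaw)]); ey=np.array([-ex[1],ex[0]])
# orthographic strip along the bar at z=.038, y -24..24 mm, x 60..165 mm, 5 px/mm
W=lambda x,y,z:np.r_[(ex*(x+40.2)+ey*(y+577.5))/1e3,z]
X=np.arange(60,165,.2); Y=np.arange(24,-24,-.2)
P=np.array([W(x,y,.038) for y in Y for x in X]); uv=proj("wrist",P,pose).astype(np.float32).reshape(len(Y),len(X),2)
o=cv2.remap(im,uv[:,:,0],uv[:,:,1],cv2.INTER_CUBIC)[:,:,::-1]
cv2.imwrite(f"pics/{sys.argv[1]}.png",np.ascontiguousarray(o))
f=np.linalg.norm(s["ft_force"]); print("tcp board",(s["tcp_pos"][:2]@np.c_[ex,ey]*1000-[40.2,577.5]).round(1),s["ft_force"].round(1),"push",round(float(s["ft_force"][:2]@ex),1))
g=o[len(Y)//2-15:len(Y)//2+15].mean((0,2)); print("profile per mm from x=60:",g.reshape(-1,5).mean(1).round().astype(int).tolist())
E
python3 m.py o1
```

```text
t: 10.35
tcp_pos: [0.5837, 0.0081, 0.079]
tcp_rot: [[0.122, -0.993, 0.006], [-0.992, -0.122, -0.007], [0.008, -0.005, -1.0]]
ft_force: [1.0, -13.7, 6.9]
width: 0.0008
grip_force: 6.7
tcp board [22.9  2.9] [  1.  -13.7   6.9] push 13.7
profile per mm from x=60: [118, 111, 105, 112, 156, 152, 114, 108, 128, 130, 120, 97, 99, 98, 111, 129, 129, 128, 129, 139, 143, 135, 75, 59, 49, 51, 52, 52, 52, 52, 52, 51, 50, 45, 75, 106, 104, 104, 104, 104, 104, 137, 150, 149, 150, 62, 25, 27, 27, 28, 70, 59, 54, 65, 76, 80, 99, 111, 110, 108, 106, 108, 111, 113, 113, 83, 57, 49, 46, 44, 48, 55, 68, 82, 84, 80, 80, 80, 81, 81, 80, 82, 84, 85, 72, 36, 35, 35, 35, 35, 35, 35, 35, 49, 60, 64, 66, 68, 68, 7, 0, 0, 0, 0, 0]
```

View pics/o1.png

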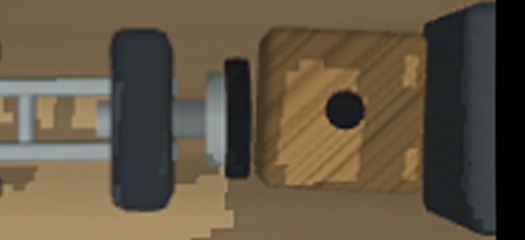

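The first stroke hit its stop, with the jaw about 11 mm along, the pad ~1.5 mm from the block and the block ~5 mm from the anvil. About 11 mm of jaw travel remains. I'll release fully, then squeeze again gradually.

```bash
echo '[[[0.0,0.007,0,0,0],[0.0,0.014,0,0,0],[0.0,0.021,0,0,0],[0.0,0.027,0,0,0],[0.0,0.030,0,0,0],[0.0,0.030,0,0,0]]]' | python3 shift.py && echo '[[[0.0,-0.006,0,0,0],[0.0,-0.010,0,0,0],[0.0,-0.014,0,0,0],[0.0,-0.017,0,0,0],[0.0,-0.017,0,0,0]]]' | python3 shift.py && python3 m.py o2 && echo '[[[0.0,-0.002,0,0,0],[0.0,-0.004,0,0,0],[0.0,-0.004,0,0,0]]]' | python3 shift.py && python3 m.py o3
```

```text
t: 11.0
tcp_pos: [0.5844, -0.0178, 0.0761]
tcp_rot: [[0.121, -0.993, -0.001], [-0.993, -0.121, 0.001], [-0.001, 0.001, -1.0]]
ft_force: [0.2, -0.0, -0.7]
width: 0.0003
grip_force: 0.0
t: 11.5
tcp_pos: [0.5837, -0.0024, 0.0781]
tcp_rot: [[0.123, -0.992, 0.002], [-0.992, -0.123, -0.004], [0.004, -0.002, -1.0]]
ft_force: [-0.8, -8.9, 5.7]
width: 0.0004
grip_force: 4.1
tcp board [33.4  1.6] [-0.8 -8.9  5.7] push 8.8
profile per mm from x=60: [106, 116, 124, 123, 112, 106, 114, 158, 150, 112, 117, 132, 131, 126, 102, 99, 98, 101, 125, 126, 125, 129, 141, 144, 74, 65, 69, 71, 71, 70, 70, 69, 62, 52, 51, 47, 44, 90, 106, 104, 104, 104, 104, 106, 108, 108, 110, 74, 29, 35, 35, 33, 49, 90, 75, 80, 80, 81, 80, 80, 78, 79, 80, 83, 83, 75, 50, 47, 50, 47, 50, 55, 68, 108, 116, 111, 111, 110, 112, 112, 111, 110, 88, 85, 84, 68, 36, 36, 35, 35, 39, 42, 35, 40, 44, 48, 50, 51, 51, 51, 56, 68, 68, 68, 67]
t: 11.85
tcp_pos: [0.5836, 0.0011, 0.0784]
tcp_rot: [[0.123, -0.992, 0.003], [-0.992, -0.123, -0.004], [0.005, -0.003, -1.0]]
ft_force: [-0.9, -9.3, 6.8]
width: 0.0006
grip_force: 4.6
tcp board [29.8  1.9] [-0.9 -9.3  6.8] push 9.1
profile per mm from x=60: [154, 143, 109, 117, 120, 120, 120, 110, 110, 155, 153, 114, 114, 129, 128, 117, 97, 99, 98, 110, 127, 127, 127, 128, 139, 143, 125, 64, 66, 69, 58, 51, 52, 52, 52, 52, 51, 49, 44, 80, 105, 104, 104, 104, 104, 105, 144, 149, 149, 150, 51, 27, 27, 27, 27, 57, 71, 79, 80, 80, 80, 79, 78, 100, 111, 113, 114, 104, 75, 62, 56, 53, 55, 61, 74, 106, 114, 110, 110, 101, 81, 80, 82, 84, 85, 84, 84, 47, 35, 35, 35, 35, 35, 39, 43, 46, 52, 54, 62, 69, 69, 68, 68, 67, 67]
```

```bash
for i in 1 2; do echo '[[[0.0,-0.001,0,0,0],[0.0,-0.002,0,0,0],[0.0,-0.002,0,0,0]]]' | python3 shift.py >/dev/null; python3 m.py o4_$i; done; echo '[[[0.0,-0.001,0,0,0],[0.0,-0.001,0,0,0]]]' | python3 shift.py>/dev/null;  python3 m.py o4_3
```

```text
tcp board [27.9  2. ] [-0.  -9.4  6.6] push 9.3
profile per mm from x=60: [120, 158, 148, 113, 111, 120, 119, 108, 97, 107, 149, 157, 120, 109, 129, 124, 118, 107, 98, 99, 102, 118, 126, 125, 125, 136, 142, 138, 83, 42, 48, 51, 52, 52, 51, 52, 52, 58, 61, 50, 64, 105, 104, 104, 104, 104, 103, 128, 150, 150, 142, 66, 24, 27, 28, 27, 43, 66, 76, 80, 85, 108, 109, 108, 106, 109, 112, 114, 114, 86, 63, 57, 54, 54, 58, 65, 90, 95, 80, 79, 80, 81, 80, 80, 83, 84, 84, 84, 67, 35, 35, 35, 35, 38, 43, 45, 62, 69, 68, 69, 69, 68, 68, 50, 0]
tcp board [25.9  2.1] [-0.5 -8.7  6.7] push 8.6
profile per mm from x=60: [121, 113, 151, 151, 121, 107, 119, 118, 117, 102, 100, 143, 157, 130, 110, 130, 128, 105, 98, 98, 100, 119, 126, 125, 125, 124, 131, 141, 142, 135, 46, 46, 49, 51, 52, 64, 67, 68, 69, 65, 58, 46, 99, 105, 104, 104, 104, 105, 98, 152, 132, 107, 104, 21, 27, 27, 26, 30, 60, 102, 109, 110, 110, 109, 109, 105, 108, 109, 113, 113, 104, 74, 61, 55, 51, 42, 44, 53, 75, 83, 79, 79, 80, 80, 94, 102, 96, 84, 83, 83, 49, 34, 35, 37, 56, 65, 67, 68, 68, 68, 68, 49, 0, 0, 0]
tcp board [25.2  2.2] [-0.6 -9.4  7.7] push 9.3
profile per mm from x=60: [121, 99, 138, 156, 137, 107, 117, 118, 118, 101, 98, 120, 158, 146, 113, 123, 128, 110, 108, 99, 98, 107, 114, 122, 125, 124, 130, 142, 141, 144, 90, 39, 47, 50, 52, 65, 70, 69, 69, 67, 63, 52, 67, 104, 104, 104, 104, 104, 102, 105, 109, 109, 96, 26, 27, 28, 27, 30, 61, 101, 109, 110, 110, 109, 110, 105, 107, 109, 113, 113, 107, 73, 62, 56, 52, 42, 45, 53, 75, 83, 79, 79, 80, 80, 80, 81, 83, 84, 83, 84, 44, 35, 35, 38, 57, 65, 67, 68, 68, 68, 66, 4, 0, 0, 0]
```

The block has reached the anvil (its edge stays at x≈150). Now I'll finish this stroke.

```bash
for i in 1 2 3; do echo '[[[0.0,-0.001,0,0,0],[0.0,-0.001,0,0,0]]]' | python3 shift.py>/dev/null;  python3 m.py o5_$i | head -1; done
```

```text
tcp board [24.4  2.1] [ -0.7 -11.    6.9] push 10.9
tcp board [23.7  2.2] [ -1.1 -13.1   7.9] push 12.9
tcp board [23.   2.1] [ -0.9 -13.7   7.9] push 13.5
```

View pics/o5_3.png

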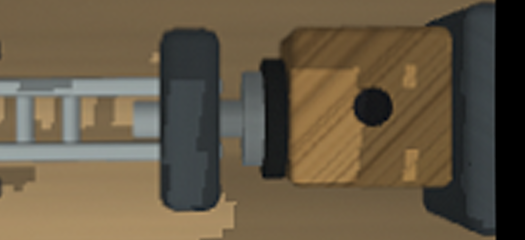

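The pad now presses the block on the anvil, with the spring about 2 mm back (push 13.5 N) at the end of the stroke. I'll release for the next rung and then squeeze in small steps, watching the force.

```bash
echo '[[[0.0,0.007,0,0,0],[0.0,0.014,0,0,0],[0.0,0.021,0,0,0],[0.0,0.027,0,0,0],[0.0,0.029,0,0,0],[0.0,0.029,0,0,0]]]' | python3 shift.py >/dev/null; python3 m.py o6_0|head -1; echo '[[[0.0,-0.004,0,0,0],[0.0,-0.007,0,0,0],[0.0,-0.009,0,0,0],[0.0,-0.010,0,0,0],[0.0,-0.010,0,0,0]]]' | python3 shift.py>/dev/null; python3 m.py o6_1|head -1;  echo '[[[0.0,-0.001,0,0,0],[0.0,-0.002,0,0,0],[0.0,-0.002,0,0,0]]]' | python3 shift.py>/dev/null;  python3 m.py o6_2 | head -1;echo '[[[0.0,-0.001,0,0,0],[0.0,-0.002,0,0,0],[0.0,-0.002,0,0,0]]]' | python3 shift.py>/dev/null;  python3 m.py o6_3 | head -1
```

```text
tcp board [48.5  0.4] [ 0.4  0.8 -0.8] push -0.7
tcp board [39.3  1.3] [ 0.  -4.9  4.1] push 4.9
tcp board [38.2  1.4] [ 0.6 -6.8  4.2] push 6.8
tcp board [37.4  1.4] [ -0.4 -10.5   4.6] push 10.4
```

```bash
echo '[[[0.0,-0.001,0,0,0],[0.0,-0.002,0,0,0],[0.0,-0.002,0,0,0]]]' | python3 shift.py>/dev/null;  python3 m.py o6_4 | head -1;echo '[[[0.0,-0.001,0,0,0],[0.0,-0.001,0,0,0]]]' | python3 shift.py>/dev/null;  python3 m.py o6_5 | head -1;echo '[[[0.0,-0.001,0,0,0],[0.0,-0.001,0,0,0]]]' | python3 shift.py>/dev/null;  python3 m.py o6_6 | head -1
```

```text
tcp board [36.2  1.5] [ -1.9 -13.7   7. ] push 13.3
tcp board [35.6  1.5] [ -1.8 -14.5   7.3] push 14.2
tcp board [34.9  1.5] [ -1.8 -15.5   7.8] push 15.1
```

The upward friction on the finger (~8 N) distorts the push reading. I'll relieve it with a small lift and measure the pad-to-head gap in the strips.

```bash
echo '[[[0.0,0,0,-0.001,0],[0.0,0,0,-0.002,0],[0.0,0,0,-0.002,0]]]' | python3 shift.py; python3 m.py o7|head -1
cat > gap.py <<'E'
import cv2,numpy as np,sys
from scipy.ndimage import gaussian_filter1d as G
def edges(n):
    o=cv2.imread(f"pics/{n}.png").astype(float).mean(2)
    # jaw head front edge: use rows beside the shaft (y 8..14 both sides); pad front edge: y +-6
    h=np.r_[o[50:80],o[160:190]]; gp=o[90:150]
    H=[];Pd=[]
    d=G(np.median(o[85:155],0),1.5)
    return d
ref=edges("o1")
# track head (cols 105-180 of o1) and pad+plate (cols 200-254 of o1) by subpixel correlation
o1=cv2.imread("pics/o1.png",0)
def track(n,a,b,r0,r1):
    im=cv2.imread(f"pics/{n}.png",0); t=o1[r0:r1,a:b]
    m=cv2.matchTemplate(im[r0-8:r1+8],t,cv2.TM_CCOEFF_NORMED); _,v,_,(x,y)=cv2.minMaxLoc(m)
    w=m[y,x-1:x+2]; s=(w[0]-w[2])/(2*(w[0]-2*w[1]+w[2])); return (x+s-a)/5,v
for n in sys.argv[1:]:
    h,hv=track(n,104,182,25,215); p,pv=track(n,202,254,62,175); print(n,"head %.2f (%.2f) pad %.2f (%.2f) compression %.2f"%(h,hv,p,pv,h-p))
E
python3 gap.py o1 o2 o3 o4_1 o4_2 o4_3 o5_1 o5_2 o5_3 o6_0 o6_1 o6_2 o6_3 o6_4 o6_5 o6_6 o7
```

```text
t: 16.65
tcp_pos: [0.5835, -0.0032, 0.0789]
tcp_rot: [[0.122, -0.993, 0.002], [-0.993, -0.122, -0.005], [0.006, -0.002, -1.0]]
ft_force: [1.6, -13.7, 0.2]
width: 0.0005
grip_force: 6.7
tcp board [34.1  1.3] [  1.6 -13.7   0.2] push 13.8
o1 head -0.00 (1.00) pad -0.00 (1.00) compression -0.00
o2 head 2.32 (0.85) pad 2.36 (0.95) compression -0.04
o3 head 4.80 (0.97) pad 4.95 (0.97) compression -0.14
o4_1 head 6.19 (0.98) pad 6.16 (0.97) compression 0.02
o4_2 head 7.64 (0.95) pad 7.56 (0.94) compression 0.08
o4_3 head 8.17 (0.94) pad 7.57 (0.95) compression 0.60
o5_1 head 8.62 (0.93) pad 7.55 (0.96) compression 1.07
o5_2 head 9.13 (0.92) pad 7.57 (0.96) compression 1.57
o5_3 head 9.62 (0.92) pad 7.55 (0.96) compression 2.06
o6_0 head 8.56 (0.72) pad 8.08 (0.97) compression 0.49
o6_1 head 8.83 (0.86) pad 7.84 (0.94) compression 0.98
o6_2 head 8.84 (0.89) pad 7.89 (0.95) compression 0.95
o6_3 head 9.06 (0.90) pad 7.98 (0.96) compression 1.08
o6_4 head 9.81 (0.95) pad 7.95 (0.96) compression 1.86
o6_5 head 10.15 (0.96) pad 7.95 (0.95) compression 2.20
o6_6 head 10.55 (0.98) pad 7.93 (0.96) compression 2.62
o7 head 11.11 (0.99) pad 7.86 (0.96) compression 3.24
```

Tracking gives a clean 3.2 mm of compression. I need about 1.3 mm more.

```bash
echo '[[[0.0,-0.0005,0,0,0],[0.0,-0.001,0,0,0],[0.0,-0.0015,0,0,0],[0.0,-0.0015,0,0,0],[0.0,-0.0015,0,0,0]]]' | python3 shift.py>/dev/null; python3 m.py o8|head -1; python3 gap.py o8; python3 -c "
from rig import r
import numpy as np
print(np.mean([ (r.grab_frame('side'),r.sense()['ft_force'])[1] for _ in range(6)],0))"
```

```text
tcp board [33.2  1.3] [  1.6 -15.    1.4] push 15.1
o8 head 11.65 (0.98) pad 7.93 (0.96) compression 3.72
[  1.13818025 -15.00854926   1.23435772]
```

```bash
echo '[[[0.0,-0.0005,0,0,0],[0.0,-0.001,0,0,0],[0.0,-0.0015,0,0,0],[0.0,-0.002,0,0,0],[0.0,-0.002,0,0,0],[0.0,-0.002,0,0,0]]]' | python3 shift.py>/dev/null; python3 m.py o9|head -1; python3 m.py o10|head -1; python3 gap.py o9 o10
```

```text
tcp board [31.9  1.4] [  0.4 -16.9   1.4] push 16.8
tcp board [31.9  1.4] [ -0.6 -16.3   2.7] push 16.1
o9 head 12.46 (0.96) pad 7.83 (0.96) compression 4.63
o10 head 12.47 (0.96) pad 7.83 (0.96) compression 4.64
```

Tracking reads 4.6 mm while the force reads a little low, so I'll cross-check with directly measured edges of the head and plate.

Run:
```python
import cv2,numpy as np
from scipy.ndimage import gaussian_filter1d as G
H0={"o1":0,"o3":4.80,"o4_2":7.64,"o5_3":9.62,"o6_6":10.55,"o7":11.11,"o8":11.65,"o10":12.47}
for n,h in H0.items():
    o=cv2.imread(f"pics/{n}.png",0).astype(float); p=0; out=[]
    for r0,r1 in ((76,94),(142,160)):
        d=np.median(o[r0:r1],0); s=int(h*5)
        out.append(d[s+160:s+260:2].astype(int).tolist())
    print(n); print(*out,sep="\n")
```

```text
o1
[49, 49, 48, 47, 39, 37, 76, 104, 103, 100, 98, 99, 99, 100, 100, 100, 100, 100, 100, 100, 101, 101, 98, 95, 103, 108, 109, 107, 107, 108, 109, 118, 88, 46, 31, 25, 25, 24, 24, 24, 25, 24, 23, 23, 26, 59, 96, 103, 81, 58]
[51, 53, 55, 53, 43, 37, 75, 106, 105, 102, 102, 103, 104, 104, 103, 103, 103, 103, 102, 103, 103, 101, 106, 123, 145, 151, 151, 149, 148, 148, 149, 159, 134, 80, 36, 28, 32, 27, 27, 27, 27, 27, 25, 25, 30, 62, 87, 70, 60, 56]
o3
[49, 49, 48, 45, 41, 40, 60, 93, 101, 99, 96, 99, 101, 100, 100, 100, 100, 100, 100, 101, 101, 102, 100, 93, 88, 87, 86, 85, 87, 97, 106, 112, 103, 60, 32, 26, 30, 30, 30, 30, 28, 26, 24, 23, 25, 36, 59, 72, 75, 80]
[50, 50, 49, 47, 44, 33, 47, 89, 102, 102, 99, 102, 103, 103, 104, 103, 102, 103, 103, 103, 103, 99, 102, 102, 124, 146, 149, 149, 148, 147, 148, 157, 153, 90, 40, 28, 33, 35, 35, 35, 36, 35, 32, 26, 25, 36, 56, 66, 70, 77]
o4_2
[50, 50, 48, 47, 39, 39, 84, 108, 100, 99, 100, 100, 100, 100, 100, 100, 100, 100, 100, 100, 102, 100, 81, 91, 112, 107, 101, 94, 90, 91, 90, 88, 80, 44, 14, 22, 24, 24, 24, 25, 25, 25, 23, 23, 29, 40
[... 1683 characters left out ...]
26, 29, 52, 70, 73, 78, 83, 86, 87, 87, 86, 86, 86, 82, 79, 76]
[51, 54, 56, 54, 45, 48, 65, 93, 106, 102, 100, 102, 104, 106, 107, 107, 105, 105, 108, 119, 123, 127, 130, 97, 53, 33, 32, 34, 35, 35, 36, 34, 27, 25, 25, 28, 49, 65, 67, 76, 80, 80, 83, 85, 86, 88, 87, 87, 92, 92]
o10
[50, 49, 49, 45, 43, 47, 79, 105, 98, 98, 97, 93, 89, 86, 86, 87, 87, 87, 85, 92, 85, 56, 34, 27, 29, 29, 29, 28, 26, 24, 24, 24, 22, 29, 54, 69, 73, 78, 83, 85, 88, 87, 86, 86, 86, 83, 78, 76, 76, 76]
[63, 61, 59, 54, 48, 41, 71, 107, 101, 101, 101, 100, 103, 107, 108, 107, 107, 107, 107, 114, 107, 69, 40, 31, 33, 34, 35, 35, 35, 32, 26, 26, 24, 30, 53, 65, 67, 74, 79, 81, 82, 84, 87, 87, 88, 87, 92, 92, 90, 92]
```

The direct edge measure also gives 4.6 mm. I'll hold for a second to confirm it is steady, then hand in.

```bash
echo '[[[0.0,0,0,0,0],[0.0,0,0,0,0],[0.0,0,0,0,0],[0.0,0,0,0,0],[0.0,0,0,0,0],[0.0,0,0,0,0],[0.0,0,0,0,0],[0.0,0,0,0,0]]]' | python3 shift.py>/dev/null; python3 m.py o11|head -1; python3 gap.py o11 && python3 -c "
from rig import r
print(r.close_job())"
```

```text
tcp board [31.9  1.4] [ -0.5 -16.6   3.2] push 16.4
o11 head 12.45 (0.96) pad 7.82 (0.96) compression 4.63
the job is handed in; nothing more can be done
None
```

Job handed in: the knob is turned to its stop, the block is pinned against the anvil, and the trigger is still held squeezed with the pad about 4.6 mm back on its spring. That figure is measured in the wrist images; the push reads about 16.5 N, below the 19 N or so expected at that depth.

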